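# Lock the strap clamp's nut with a second nut

## Task

The strap clamp on the drilling fixture is held by one nut on its stud: run the upper nut, with its washer, down the stud onto that nut and tighten it to about 0.65 N m, so that the two stay jammed together when you let go. Do not force it much beyond that, do not turn the lower nut, which is set, and leave the other things on the bench where they are.

Things in the scene. Friction and masses are not known exactly. Their poses are not given: they have to be found in the camera images.
- fixture: Aluminium fixture plate bolted to the bench, 150 x 240 x 20 mm (x, y, z). Origin: centre of its underside, at bench height. A dark steel strap 40 mm wide (x), 145 mm long (y) lies across it, top 64 mm above the bench, with a washer 48 mm across and 4 mm thick on top; under its +y end a workpiece bar, under its -y end a step block.
- stud_top (a point): Centre of the top end of the vertical steel stud, 150 mm above the bench; the stud is 27 mm across the thread and stands on the fixture's z axis. Right-hand coarse thread, 5 mm a turn: clockwise from above moves a nut down.
- stop_nut: The lower, first nut: plain steel hexagon, 41 mm across flats, 47 mm across corners, 24 mm high, on the washer. Origin: on the stud axis at its underside, 68 mm above the bench. z up; two of its flats face along its own +x and -x. It holds by friction only (0.7 N m): fingers that grip it too drag it round.
- lock_nut: The upper, second nut: plain steel hexagon, 41 mm across flats, 47 mm across corners, 26 mm high, on the same stud, its washer at the start 2.5 to 4.5 mm above the lower nut (they meet where this origin is 27 mm above the lower nut's). Origin: on the stud axis at the hexagon's underside. z up; two of its flats face along its own +x and -x.
- lock_top (a point): Centre of the upper nut's top face, 26 mm above its origin. The nut runs freely (0.04 N m), stays where left and travels by the thread alone, needing no push. Once washer and lower nut meet the torque jumps to about 0.4 N m and then climbs by 0.1 N m for every 0.05 rad of turn. After a stop the arm may spring back a little and read up to 0.2 N m less.
- spring_washer: Dark spring washer, captive under the upper nut and travelling with it, 37 mm across (inside the nut's flats), 3 mm thick. Origin: centre of its underside, 3 mm below the upper nut's origin. It is flattened by some tenths of a millimetre (1 mm per radian of turn) as the upper nut is tightened on the lower one.
- arbor: Dark steel arbor standing upright, 52 mm across, 95 mm high; bystander. Origin: centre of its underside.
- chuck: Steel drill chuck standing on the bench, 50 mm across, 72 mm high; bystander. Origin: centre of its underside.
- vblock: Steel V-block, 70 x 50 x 48 mm; bystander. Origin: centre of its underside.
- spanner: Steel spanner lying flat, 170 mm long, along its own x; bystander.

How it is judged:
By the outcome, as a careful person would: the job done as asked, in the order asked, and still so for the second after the job is handed in, with the robot touching nothing.
It also fails if it takes over 64 s, if anything falls off the work surface, if the arm or the gripper's body presses on something with over 40 N, if the wrist force passes 120 N, or if a joint passes its speed limit or range.

## Robot

A 6-joint arm with a two-finger parallel gripper is mounted at the origin on the work surface. World frame = base frame: x ahead of the robot, y to its left, z up, the work surface at z = 0. Lengths are in m, angles in rad, forces in N, time in s.
With the tool pointing down it reaches from about 0.375 to 0.9 m from the base axis. Payload 3.1 kg.
Tool frame: the origin (TCP) lies between the finger pads; the fingertips stand 11 mm ahead of it and the grasp point (between the pads) lies 8 mm behind it; z points along the fingers, y is the direction in which the jaws open and shut (so a half turn about z gives the same grasp; the last joint's range is limited). The gripper opens to 85 mm and grips with 20 to 120 N. Pads are 22 mm wide; open, the fingers measure 114 mm over their backs; the gripper's body (76 mm by 85 mm) begins 54 mm behind the grasp point. The pads swing forward as they close: fully open they stand 13 mm farther back than shut.
Start: joints at [0.941, 0.527, 1.433, -0, 1.181, -0.178], TCP at [0.273, 0.562, 0.242] pointing down, gripper open.
Joint ranges: [-3.08, 3.08], [-0.75, 2.2], [0.22, 2.44], [-1.43, 4.57], [0, 2.65], [-2.85, 2.85]. Speed limits (rad/s): [2.79, 2.79, 3.14, 3.14, 3.14, 3.14].

## Interface

Orientations are given as a unit quaternion [x, y, z, w].
In Python, from station import manip gives the robot as it stands.
- The arm moves only by the tool move_arm, never from a script. Its argument "deltas" is a list of rows, each a list of 5 numbers: the shift along the tool's x, y, z in units of 40 cm (1.0 is 40 cm), then the turn about the tool's z in units of 0.5 rad (1.0 is 0.5 rad), then the opening in per cent of the stroke, from 0 (shut) to 100 (fully open). In form: [[x, y, z, twist, grip], ...]. A call has exactly 8 rows; each row is the pose to reach, as a shift and turn from the pose commanded when the call began, along the tool's axes at that moment; what a row does not reach only later rows make up. A row lasts 1/12 s, in which the tool goes at most 41.7 mm and 7.16 degrees, less where a joint would pass 70% of its speed; a pose out of reach is approached as far as the arm can. A call with a number of a shift or a turn outside -1 to 1 is refused whole. A call with a gripper value outside its range is refused whole. The fingers move at their own pace and stop on an object; "force" is the grip in N (left out, the last holds). Time passes only in rows, so rows that repeat a pose let the fingers close, or fill a call up. It gives the time, the measured TCP pose, the force and the opening at its end, in the units of the state.
- manip.sense(): the state, without advancing time (a new reading comes with each control period).
- manip.snapshot(name): name is "scene" or "side" or "wrist"; returns (picture, depth): 480x640x3 uint8, red, green, blue; 480x640 float32, m along the optical axis (not along the pixel's ray), 0 where there is no reading.
- manip.get_calibration(name): a dict with "vfov" (degrees; the focal length in pixels is half the picture's height over the tangent of half this angle, whatever the lens; pixels are square), "cx", "cy" (the principal point, pixels), "pose" (4x4, takes a point from camera to world coordinates). Camera axes: x right, y down, z forward; pixel columns grow to the right and rows downward; lengths in m; the calibration is good to about 2 mm. The wrist camera is an equidistant fisheye: a pixel r from the principal point sees the ray r / f radians off the axis. A picture is of the moment at which its call begins: read the wrist's pose just before it. get_calibration takes no time and is no camera call; for the wrist camera it gives the pose at the moment of the call.
- manip.sign_off(): hands the job in, once; it reports no verdict.
The state is a dict: "t": time; "q": joint angles; "qd": joint speeds; "tau": joint torques, N m; "tcp_pos": TCP position; "tool_rot": TCP orientation; "force": force on the tool from outside, world axes, zero at the start; "ft_torque": the same for the moment, N m; "finger_gap": opening from 0.0 (shut) to 1.0 (fully open).
Only numpy, scipy, OpenCV 4.12 (cv2) and the standard library are available. Lean on these libraries where they do the work, as an engineer would, in place of code of your own. Each camera call takes 0.05 s, during which the arm holds its last target.

## Working session

There is one attempt and no reset: what is moved stays moved. The work goes in short steps, Python scripts to look and compute and a tool call to move; the robot and the scene stay as the last step left them, time stands still between calls to the robot, and variables do not carry over. Pictures are saved under pics/ and viewed, and the job is handed in when it is done.

Besides the shell and the picture viewer there is one more tool, called by a JSON object that holds its "name" and its "arguments", one argument or row to a line. move_arm: Moves the arm, as the interface text tells. Its arguments: {"type":"object","properties":{"deltas":{"type":"array","items":{"type":"array","items":{"type":"number"}}},"force":{"type":"number"}},"required":["deltas"]}

```bash
ls; mkdir -p pics; python3 - <<'E'
from station import manip
import cv2,json
print(manip.sense())
for n in ("scene","side","wrist"):
    c=manip.get_calibration(n); print(n,c)
    p,d=manip.snapshot(n); cv2.imwrite(f'pics/{n}0.png',p[:,:,::-1])
    import numpy as np; np.savez(f'pics/{n}0.npz',p=p,d=d,**{k:c[k] for k in('vfov','cx','cy','pose')})
E
```

```text
pics
{'t': 0.0, 'q': array([ 9.40509156e-01,  5.28447767e-01,  1.43395082e+00,  1.05634557e-05,
        1.18138463e+00, -1.78505517e-01]), 'qd': array([ 0.00027454,  0.00061567, -0.00095696, -0.00102995, -0.00067852,
        0.00013712]), 'tau': array([ 8.85192958e-05, -4.42354774e+01, -1.78020144e+01, -2.82708716e-04,
        8.45799863e-03,  8.53621430e-06]), 'tcp_pos': array([0.27240272, 0.56172147, 0.24132947]), 'tool_rot': array([ 2.23976472e-01,  9.74593936e-01, -1.00501404e-03, -4.35443658e-04]), 'force': array([-0.37240586,  0.69707165,  0.39961486]), 'ft_torque': array([0.01318091, 0.01870059, 0.00353522]), 'finger_gap': 1.0006877889471197}
scene {'vfov': 50.57790884519275, 'cx': 315.8618428356985, 'cy': 247.98411404237282, 'pose': array([[-0.11244276,  0.83566427, -0.53760753,  1.19313823],
       [ 0.99362028,  0.09928747, -0.05348588,  0.03855512],
       [ 0.00868145, -0.54019184, -0.84149712,  1.10117861],
       [ 0.        ,  0.        ,  0.        ,  1.        ]])}
side {'vfov': 56.67027385100643, 'cx': 330.0392842847895, 'cy': 236.98294942270468, 'pose': array([[ 0.90906973, -0.30254448,  0.28645953,  0.25278264],
       [-0.4164593 , -0.68029527,  0.60312519, -0.62204653],
       [ 0.01240487, -0.66758159, -0.7444333 ,  0.88637853],
       [ 0.        ,  0.        ,  0.        ,  1.        ]])}
wrist {'vfov': 65.70646984690485, 'cx': 314.76486112366837, 'cy': 239.84325388624836, 'pose': array([[ 0.43649851,  0.85619661,  0.27639901,  0.20097801],
       [ 0.89970182, -0.41457487, -0.13661736,  0.59638409],
       [-0.00238323,  0.30830997, -0.95128297,  0.37312545],
       [ 0.        ,  0.        ,  0.        ,  1.        ]])}
```

View pics/scene0.png

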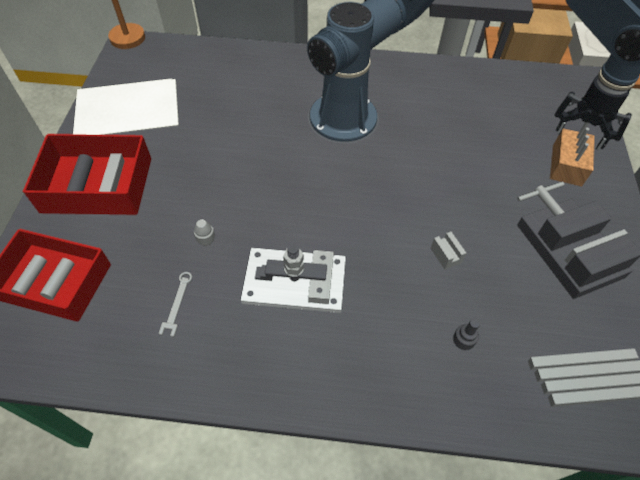

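View pics/side0.png

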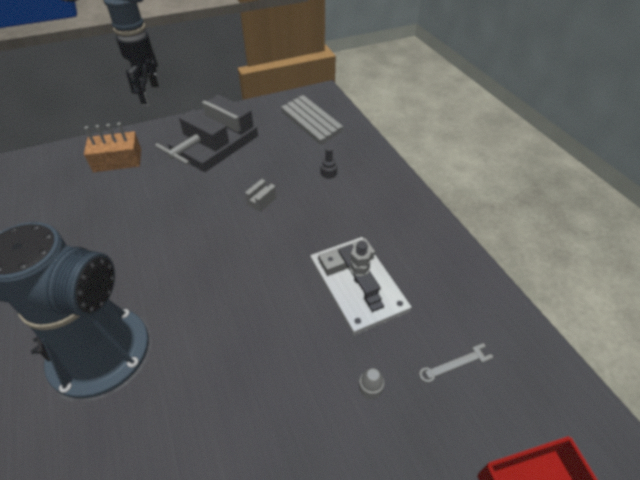

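View pics/wrist0.png

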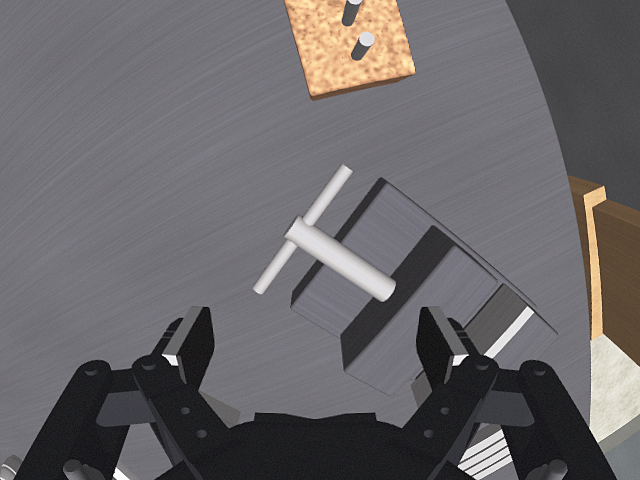

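The scene camera shows the fixture at about (294,278), with the stud top near (293,251). The side camera shows the stud near (362,245). The wrist sees no target yet.

```bash
cat > h.py <<'E'
import numpy as np, cv2
def load(n):
    z=np.load(f'pics/{n}.npz'); return z['p'],z['d'],{k:z[k] for k in('vfov','cx','cy','pose')}
def ray(c,u,v,fish=False):
    f=240/np.tan(np.radians(float(c['vfov']))/2); x=(u-c['cx']);y=(v-c['cy'])
    if fish:
        r=np.hypot(x,y);th=r/f; d=np.array([x/r*np.sin(th),y/r*np.sin(th),np.cos(th)]) if r>0 else np.array([0,0,1.])
    else: d=np.array([x/f,y/f,1.]); d/=np.linalg.norm(d)
    P=c['pose']; return P[:3,3],P[:3,:3]@d
def proj(c,X,fish=False):
    f=240/np.tan(np.radians(float(c['vfov']))/2);P=c['pose']
    q=(np.asarray(X)-P[:3,3])@P[:3,:3]
    if fish:
        r=np.hypot(q[...,0],q[...,1]);th=np.arctan2(r,q[...,2]);s=th*f/np.maximum(r,1e-9)
    else: s=f/q[...,2]
    return np.stack([c['cx']+q[...,0]*s,c['cy']+q[...,1]*s],-1)
def tri(rays):
    A=np.zeros((3,3));b=np.zeros(3)
    for o,d in rays:
        M=np.eye(3)-np.outer(d,d);A+=M;b+=M@o
    x=np.linalg.solve(A,b); return x,[np.linalg.norm((np.eye(3)-np.outer(d,d))@(x-o)) for o,d in rays]
def atz(o,d,z): return o+d*(z-o[2])/d[2]
E
python3 - <<'E'
from h import *
a=load('scene0')[0][235:325,235:355]; b=load('side0')[0][225:335,300:420]
cv2.imwrite('pics/c1.png',np.hstack([cv2.resize(x[:,:,::-1],(400,int(400*x.shape[0]/x.shape[1])),interpolation=cv2.INTER_CUBIC)[:300] for x in(a,b)]))
E
```

```text
(no output)
```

View pics/c1.png

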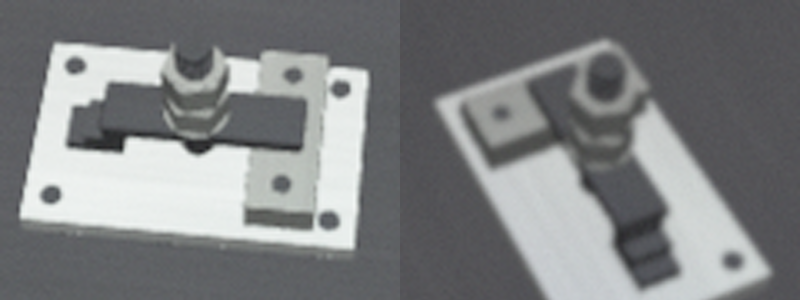

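```bash
python3 - <<'E'
from h import *
c=load('scene0')[2];s=load('side0')[2]
print(tri([ray(c,292.9,248.6),ray(s,361.8,243)]))
print(atz(*ray(c,292.9,248.6),.15),atz(*ray(s,361.8,243),.15))
# plate corners at z=.02, scene
for u,v in [(52,43),(370,70),(355,248),(20,220)]: print(atz(*ray(c,235+u/3.333,235+v/3.333),.02))
E
```

```text
(array([ 0.59271596, -0.07154676,  0.15071428]), [np.float64(0.0010690243403248842), np.float64(0.0010690243403249416)])
[ 0.59309572 -0.07239626  0.15      ] [ 0.59255134 -0.06997843  0.15      ]
[ 0.52161013 -0.19391185  0.02      ]
[0.51721294 0.0475331  0.02      ]
[0.66561083 0.04892058 0.02      ]
[ 0.67151172 -0.18936944  0.02      ]
```

{"name": "move_arm", "arguments": {
  "deltas": [
    [-0.03,-0.023,0,0,100],
    [-0.09,-0.069,0,0,100],
    [-0.17,-0.13,0,0,100],
    [-0.25,-0.19,0,0,100],
    [-0.33,-0.25,0,0,100],
    [-0.41,-0.31,0,0,100],
    [-0.49,-0.372,0,0,100],
    [-0.57,-0.433,0,0,100]
  ],
  "force": 60
}}

```text
t: 0.82
tcp_pos: [0.4025, 0.3042, 0.2423]
tool_rot: [0.224, 0.975, -0.0, -0.0]
force: [1.0, -0.0, 0.1]
finger_gap: 0.995
```

{"name": "move_arm", "arguments": {
  "deltas": [
    [-0.08,-0.061,0,0,100],
    [-0.16,-0.122,0,0,100],
    [-0.24,-0.182,0,0,100],
    [-0.32,-0.243,0,0,100],
    [-0.4,-0.304,0,0,100],
    [-0.48,-0.365,0,0,100],
    [-0.56,-0.425,0,0,100],
    [-0.62,-0.471,0,0,100]
  ]
}}

```text
t: 1.48
tcp_pos: [0.544, 0.0253, 0.2424]
tool_rot: [0.225, 0.974, -0.0, 0.0]
force: [-0.1, 0.3, -0.6]
finger_gap: 0.997
```

```bash
python3 - <<'E'
from station import manip
s=manip.sense(); print(s['t'],s['q'],s['tcp_pos'],s['tool_rot'])
E
```

```text
1.4833 [-1.58263754e-01  4.19135802e-01  1.63557967e+00 -1.14162097e-03
  1.08599395e+00 -1.27474803e+00] [0.54397556 0.02529488 0.24236555] [ 2.24948497e-01  9.74370424e-01 -4.73553547e-04  4.75342166e-04]
```

{"name": "move_arm", "arguments": {
  "deltas": [
    [-0.06,-0.046,0,-0.1,100],
    [-0.11,-0.085,0,-0.25,100],
    [-0.15,-0.116,0,-0.4,100],
    [-0.19,-0.147,0,-0.6,100],
    [-0.215,-0.166,0,-0.8,100],
    [-0.222,-0.172,0,-0.95,100],
    [-0.222,-0.172,0,-1,100],
    [-0.222,-0.172,0,-1,100]
  ]
}}

```text
t: 2.15
tcp_pos: [0.5922, -0.0721, 0.242]
tool_rot: [-0.023, 1.0, 0.0, -0.001]
force: [0.2, -0.0, 0.2]
finger_gap: 0.997
```

```bash
cat > snap.py <<'E'
import sys,numpy as np,cv2
from station import manip
def snap(n,name):
    c=manip.get_calibration(n);p,d=manip.snapshot(n)
    cv2.imwrite(f'pics/{name}.png',p[:,:,::-1]);np.savez(f'pics/{name}.npz',p=p,d=d,**{k:c[k] for k in('vfov','cx','cy','pose')})
if __name__=='__main__':
    s=manip.sense(); print(s['t'],s['q'].round(4),s['tcp_pos'].round(4),s['tool_rot'].round(4),s['force'].round(2),s['ft_torque'].round(3),s['finger_gap'])
    for a in sys.argv[1:]:
        n,m=a.split(':'); snap(n,m)
E
python3 snap.py wrist:w1
```

```text
2.15 [-3.0830e-01  4.8980e-01  1.5056e+00 -1.0000e-04  1.1474e+00 -1.9256e+00] [ 0.5922 -0.0721  0.242 ] [-2.330e-02  9.997e-01  2.000e-04 -6.000e-04] [ 0.19 -0.    0.25] [ 0.036 -0.061 -0.012] 0.9972552748204645
```

View pics/w1.png

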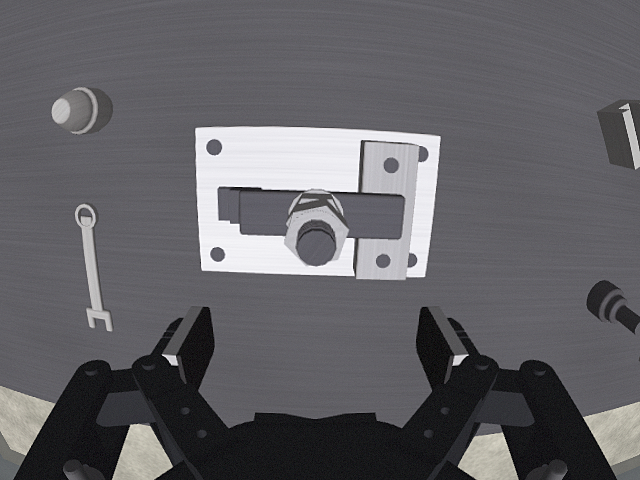

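The wrist view now shows the stud top at about (317,247), the hexagon around it at (316,237), and the fixture nearly aligned with the jaws. I'll zoom in.

```bash
python3 - <<'E'
from h import *
p,d,c=load('w1')
a=p[180:280,250:390]; cv2.imwrite('pics/c2.png',cv2.resize(a[:,:,::-1],(784,560),interpolation=cv2.INTER_CUBIC))
print(c['pose'])
f=240/np.tan(np.radians(float(c['vfov']))/2)
for u,v in [(317,247),(297,240),(342,235),(310,200)]:
    print(u,v,d[v,u])
E
```

```text
[[-4.66583042e-02  9.50529810e-01  3.07109238e-01  5.12864107e-01]
 [ 9.98910761e-01  4.42313987e-02  1.48618753e-02 -7.61588660e-02]
 [ 5.42784342e-04  3.07468152e-01 -9.51558217e-01  3.73772308e-01]
 [ 0.00000000e+00  0.00000000e+00  0.00000000e+00  1.00000000e+00]]
317 247 0.23760642
297 240 0.24085702
342 235 0.26026407
310 200 0.28624743
```

View pics/c2.png

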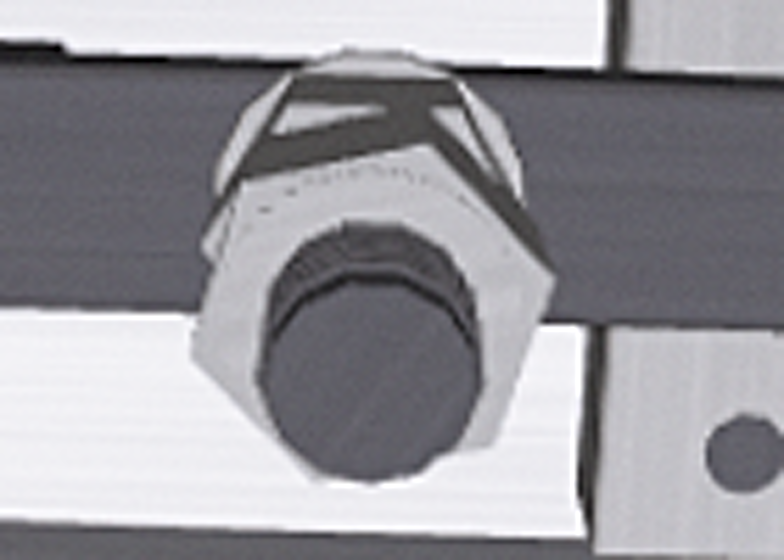

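```bash
python3 - <<'E'
from h import *
from scipy.optimize import least_squares
p,d,c=load('w1'); c2=load('scene0')[2]; s2=load('side0')[2]
pts=np.array([(245,180),(430,145),(553,275),(492,445),(320,478),(192,353)])/5.6+[249.6,179.6]
st=np.array([371,379])/5.6+[249.6,179.6]
sA=atz(*ray(c,*st,True),.15); print('stud',sA)
R=.041/np.sqrt(3)
def hexp(x,y,z,a): 
    k=a+np.pi/6+np.arange(6)*np.pi/3
    return np.stack([x+R*np.cos(k),y+R*np.sin(k),z+0*k],1)
def match(q): 
    D=np.linalg.norm(q[None]-pts[:,None],axis=2); return q[D.argmin(1)]-pts
best=None
for a0 in np.arange(0,1.05,.2):
  r=least_squares(lambda v:np.r_[match(proj(c,hexp(v[0],v[1],v[2],v[3]),True)).ravel(),proj(c,np.array([v[0],v[1],.15]),True)-st],[sA[0],sA[1],.124,a0])
  if best is None or r.cost<best.cost: best=r
print(best.x,best.cost,best.fun.round(2))
v=best.x
# tool yaw of y axis
from scipy.spatial.transform import Rotation as Ro
from station import manip
m=Ro.from_quat(manip.sense()['tool_rot']).as_matrix();print(m.round(3))
ty=np.arctan2(m[1,1],m[0,1]); 
print('jaw y ang',ty,'diffs to flats normals',[round((v[3]-ty+k*np.pi/3+np.pi/2)%np.pi-np.pi/2,3) for k in range(3)])
E
```

```text
stud [ 0.59002476 -0.07174121  0.15      ]
[ 0.59059557 -0.07153211  0.12332933  0.26183463] 1.7525010830350758 [-0.34 -0.12  0.05 -1.01  0.5   0.16  0.58 -0.19 -0.7   0.45 -0.42 -0.12
  0.29  0.86]
[[-0.999 -0.046 -0.001]
 [-0.046  0.999  0.   ]
 [ 0.001  0.    -1.   ]]
jaw y ang 1.6171439393890252 diffs to flats normals [np.float64(-1.355), np.float64(-0.308), np.float64(0.739)]
```

{"name": "move_arm", "arguments": {
  "deltas": [
    [0,0,0.01,-0.1,100],
    [0.001,0,0.03,-0.3,100],
    [0.002,0,0.06,-0.5,100],
    [0.003,0,0.08,-0.7,100],
    [0.003,0,0.1,-0.85,100],
    [0.003,0,0.12,-0.95,100],
    [0.003,0,0.125,-1,100],
    [0.003,0,0.125,-1,100]
  ]
}}

```text
t: 2.87
tcp_pos: [0.591, -0.0708, 0.1917]
tool_rot: [-0.271, 0.963, 0.001, -0.001]
force: [0.5, -0.2, 0.5]
finger_gap: 0.998
```

```bash
python3 snap.py wrist:w2; python3 - <<'E'
from h import *
p,d,c=load('w2'); print(c['pose'][:3,3])
u,v=proj(c,np.array([.591,-.0718,.13]),True).astype(int); print(u,v)
a=p[v-75:v+75,u-100:u+100]; cv2.imwrite('pics/c3.png',cv2.resize(a[:,:,::-1],(800,600),interpolation=cv2.INTER_CUBIC))
E
```

```text
2.8667 [-0.3069  0.5493  1.558   0.      1.0363 -2.4258] [ 0.591  -0.0708  0.1917] [-2.707e-01  9.627e-01  5.000e-04 -8.000e-04] [ 0.49 -0.23  0.5 ] [ 0.01   0.049 -0.012] 0.9979017910805952
[ 0.52326617 -0.11264207  0.32351098]
313 267
```

View pics/c3.png

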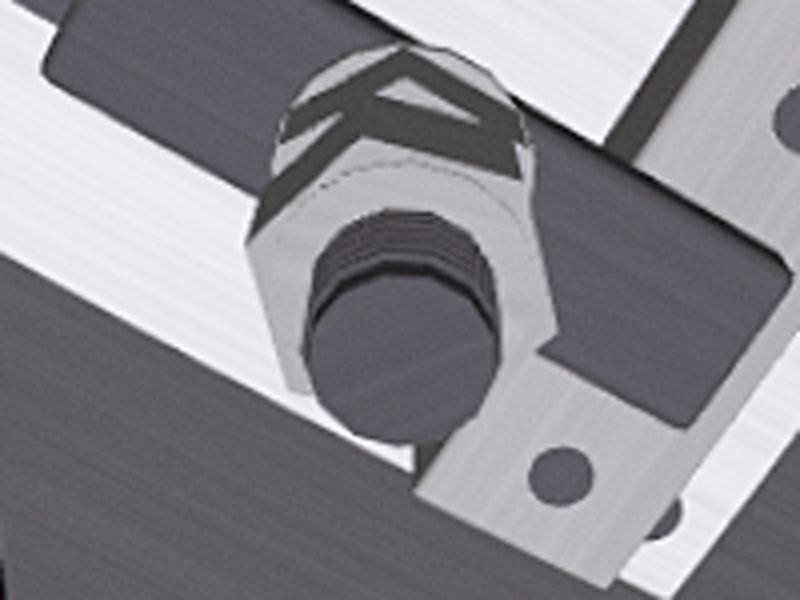

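Zoomed on the nut: its top corners are at crop (362,137), (522,180), (557,332), (292,390) and (248,242), and the stud top centre is at (401,354).

```bash
python3 - <<'E'
from h import *
from scipy.optimize import least_squares
from scipy.spatial.transform import Rotation as Ro
from station import manip
c1=load('w1')[2];c2=load('w2')[2]
V=[(c1,np.array([(245,180),(430,145),(553,275),(492,445),(320,478),(192,353)])/5.6+[249.6,179.6],np.array([371,379])/5.6+[249.6,179.6]),
(c2,np.array([(362,137),(522,180),(557,332),(292,390),(248,242)])/4+[213-.4,192-.4],np.array([401,354])/4+[213-.4,192-.4])]
R=.041/np.sqrt(3)
def hexp(x,y,z,a):
    k=a+np.pi/6+np.arange(6)*np.pi/3
    return np.stack([x+R*np.cos(k),y+R*np.sin(k),z+0*k],1)
def res(v,W):
    o=[]
    for c,pts,st in W:
        q=proj(c,hexp(*v[:4]),True);D=np.linalg.norm(q[None]-pts[:,None],axis=2);o+=[(q[D.argmin(1)]-pts).ravel(),proj(c,np.array([v[0],v[1],v[4]]),True)-st]
    return np.concatenate(o)
for W in (V,V[1:],V[:1]):
  r=least_squares(res,[.5905,-.0715,.1235,.26,.15],args=(W,));print(r.x.round(4),r.cost,r.fun.round(1))
  v=r.x
  m=Ro.from_quat(manip.sense()['tool_rot']).as_matrix();ty=np.arctan2(m[1,1],m[0,1])
  print('diff',[round((v[3]-ty+k*np.pi/3+np.pi/2)%np.pi-np.pi/2,3) for k in range(3)])
print('stud tri',tri([ray(c,*st,True) for c,_,st in V]))
print(m.round(4), manip.sense()['tcp_pos'])
E
```

```text
[ 0.5915 -0.0714  0.1214  0.2629  0.1455] 2.3866608046097606 [-0.1  0.5  0.1 -0.3  0.4  0.6  0.6  0.  -0.5  0.6 -0.   0.3  0.4 -0.1
  0.3 -0.5  0.2  0.  -0.1 -0.9 -0.7 -0.6 -0.4  0.5  0.5  0.1]
diff [np.float64(1.286), np.float64(-0.808), np.float64(0.239)]
[ 0.5917 -0.0713  0.1213  0.2634  0.1449] 1.1097516788558641 [ 0.3 -0.1  0.2  0.3 -0.2 -0.7 -0.6 -0.3 -0.3  0.8  0.5  0. ]
diff [np.float64(1.287), np.float64(-0.808), np.float64(0.24)]
[ 0.5919 -0.0715  0.1194  0.2618  0.1445] 0.5556119299157728 [ 0.   0.4 -0.1 -0.4 -0.   0.4  0.3 -0.4 -0.5  0.1  0.1 -0.1  0.3 -0. ]
diff [np.float64(1.285), np.float64(-0.809), np.float64(0.238)]
stud tri (array([ 0.59152006, -0.0716567 ,  0.14567817]), [np.float64(4.8564397833754785e-06), np.float64(4.85643978345257e-06)])
[[-8.539e-01 -5.204e-01 -6.000e-04]
 [-5.204e-01  8.539e-01  2.000e-04]
 [ 4.000e-04  4.000e-04 -1.000e+00]] [ 0.59151281 -0.07109749  0.19232596]
```

{"name": "move_arm", "arguments": {
  "deltas": [
    [0,0,0.01,-0.1,100],
    [0,-0.001,0.04,-0.25,100],
    [0,-0.001,0.08,-0.4,100],
    [0,-0.001,0.12,-0.478,100],
    [0,-0.001,0.16,-0.478,85],
    [0,-0.001,0.19,-0.478,70],
    [0,-0.001,0.205,-0.478,65],
    [0,-0.001,0.205,-0.478,65]
  ],
  "force": 40
}}

```text
t: 3.58
tcp_pos: [0.5914, -0.0717, 0.1093]
tool_rot: [-0.383, 0.924, 0.001, -0.001]
force: [-0.7, -0.1, -0.7]
finger_gap: 0.651
```

```bash
python3 snap.py wrist:w3 side:s3
```

```text
3.5833 [-0.308   0.6655  1.6147 -0.      0.8636 -2.6654] [ 0.5914 -0.0717  0.1093] [-3.833e-01  9.236e-01  7.000e-04 -9.000e-04] [-0.74 -0.06 -0.75] [ 0.031 -0.028  0.02 ] 0.6512335281254823
```

View pics/w3.png

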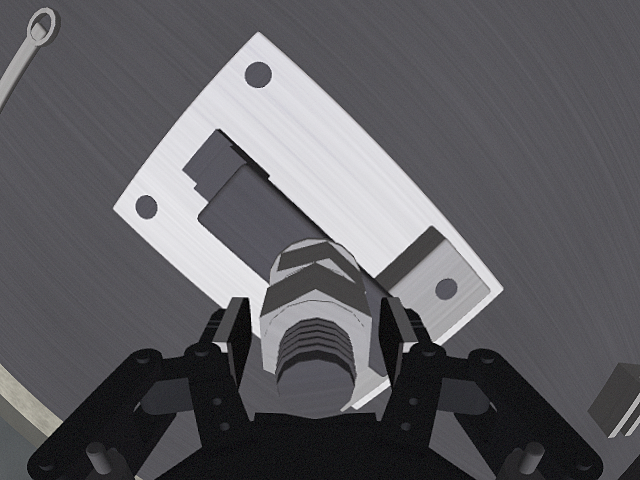

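View pics/s3.png

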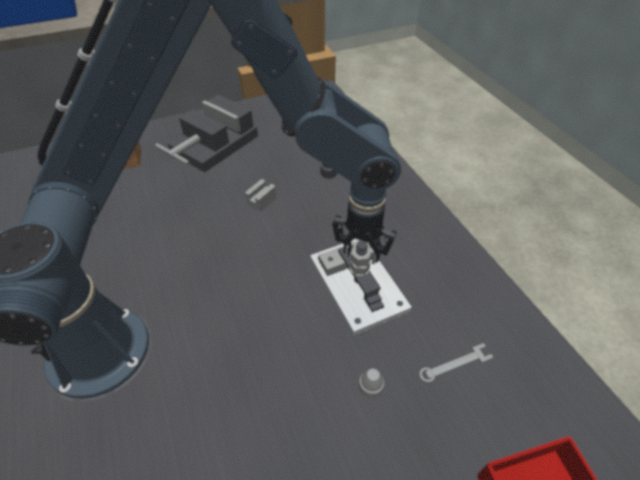

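The nut sits centred between the pads at about (316,330), with its side flats parallel to them. Next I'll get the pad tip heights from depth.

```bash
python3 - <<'E'
from h import *
p,d,c=load('w3')
def X(u,v):
    o,r=ray(c,u,v,True); zf=r@c['pose'][:3,2]; return o+r*d[v,u]/zf
for u,v in [(237,303),(243,303),(247,310),(243,320),(240,340),(232,360),(385,303),(392,310),(395,330),(316,350),(300,300),(330,300),(270,325),(315,390)]: print(u,v,p[v,u],X(u,v).round(4))
E
```

```text
237 303 [74 73 75] [ 0.6048 -0.1017  0.1124]
243 303 [17 14 14] [ 0.6037 -0.0997  0.1111]
247 310 [12 18 12] [ 0.6064 -0.0959  0.1084]
243 320 [15 16 12] [ 0.6052 -0.0967  0.119 ]
240 340 [10  7 14] [ 0.6085 -0.0937  0.1264]
232 360 [61 59 63] [ 0.6079 -0.0947  0.1406]
385 303 [14 18 18] [ 0.5638 -0.0597  0.111 ]
392 310 [71 72 73] [ 0.5623 -0.0591  0.1181]
395 330 [4 7 9] [ 0.5638 -0.0596  0.1315]
316 350 [35 34 36] [ 0.582  -0.0807  0.1457]
300 300 [170 170 175] [ 0.5812 -0.0892  0.1244]
330 300 [177 175 182] [ 0.5741 -0.0814  0.1234]
270 325 [169 167 171] [ 0.5963 -0.0898  0.1247]
315 390 [86 85 88] [ 0.591  -0.0721  0.1504]
```

{"name": "move_arm", "arguments": {
  "deltas": [
    [0,0,0,0,55],
    [0,0,0,0,48],
    [0,0,0,0,40],
    [0,0,0,0,35],
    [0,0,0,0,35],
    [0,0,0,0,35],
    [0,0,0,0,35],
    [0,0,0,0,35]
  ],
  "force": 100
}}

```text
t: 4.35
tcp_pos: [0.5917, -0.0713, 0.1115]
tool_rot: [-0.383, 0.924, 0.0, 0.0]
force: [-2.4, 2.5, 5.7]
finger_gap: 0.459
```

```bash
python3 snap.py wrist:w4;python3 - <<'E'
from h import *
p,d,c=load('w4')
cv2.imwrite('pics/c4.png',p[220:460,160:480,::-1].repeat(2,0).repeat(2,1))
E
```

```text
4.35 [-3.0760e-01  6.6190e-01  1.6143e+00  7.0000e-04  8.6590e-01 -2.6659e+00] [ 0.5917 -0.0713  0.1115] [-3.835e-01  9.236e-01  4.000e-04  0.000e+00] [-2.39  2.54  5.71] [ 0.405  0.431 -0.002] 0.45929268078449514
```

View pics/c4.png

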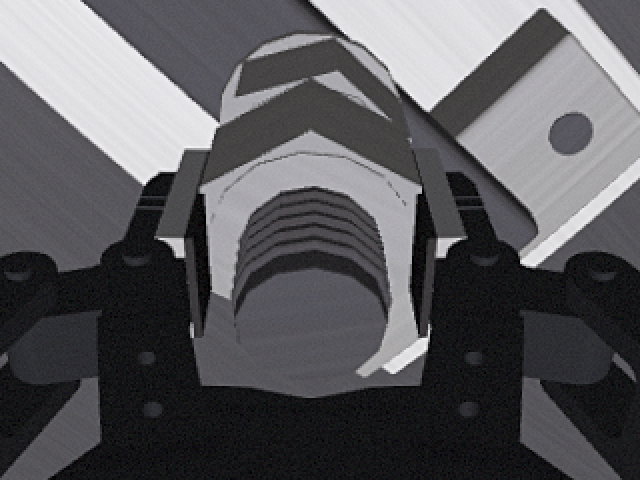

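{"name": "move_arm", "arguments": {
  "deltas": [
    [0,0,0,0.1,35],
    [0,0,0,0.25,35],
    [0,0,0,0.4,35],
    [0,0,0,0.55,35],
    [0,0,0,0.7,35],
    [0,0,0,0.85,35],
    [0,0,0,1,35],
    [0,0,0,1,35]
  ]
}}

```text
t: 5.07
tcp_pos: [0.5918, -0.0715, 0.1112]
tool_rot: [-0.142, 0.99, 0.0, -0.0]
force: [-1.9, 1.8, 4.5]
finger_gap: 0.461
```

```bash
python3 snap.py
```

```text
5.0667 [-3.0770e-01  6.6240e-01  1.6143e+00  5.0000e-04  8.6510e-01 -2.1646e+00] [ 0.5918 -0.0715  0.1112] [-1.424e-01  9.898e-01  2.000e-04 -0.000e+00] [-1.88  1.81  4.47] [ 0.329  0.365 -0.027] 0.4607140960261829
```

{"name": "move_arm", "arguments": {
  "deltas": [
    [0,0,0,0.14,35],
    [0,0,0,0.28,35],
    [0,0,0,0.42,35],
    [0,0,0,0.56,35],
    [0,0,0,0.7,35],
    [0,0,0,0.84,35],
    [0,0,0,0.95,35],
    [0,0,0,1,35]
  ]
}}

```text
t: 5.73
tcp_pos: [0.5918, -0.0717, 0.1108]
tool_rot: [0.106, 0.994, 0.0, -0.0]
force: [-2.5, 1.5, 3.3]
finger_gap: 0.464
```

```bash
python3 snap.py
```

```text
5.7333 [-3.0780e-01  6.6300e-01  1.6143e+00  2.0000e-04  8.6460e-01 -1.6660e+00] [ 0.5918 -0.0717  0.1108] [ 1.062e-01  9.943e-01  1.000e-04 -1.000e-04] [-2.47  1.54  3.31] [0.292 0.313 0.022] 0.4638230899229397
```

{"name": "move_arm", "arguments": {
  "deltas": [
    [0,0,0,0.14,35],
    [0,0,0,0.28,35],
    [0,0,0,0.42,35],
    [0,0,0,0.56,35],
    [0,0,0,0.7,35],
    [0,0,0,0.84,35],
    [0,0,0,0.95,35],
    [0,0,0,1,35]
  ]
}}

```text
t: 6.4
tcp_pos: [0.5917, -0.0718, 0.1105]
tool_rot: [0.349, 0.937, -0.0, -0.0]
force: [-1.8, 1.0, 3.0]
finger_gap: 0.459
```

```bash
python3 snap.py
```

```text
6.4 [-3.0800e-01  6.6360e-01  1.6144e+00 -1.0000e-04  8.6420e-01 -1.1658e+00] [ 0.5917 -0.0718  0.1105] [ 3.490e-01  9.371e-01 -1.000e-04 -3.000e-04] [-1.83  1.04  2.95] [0.181 0.364 0.032] 0.459173759260613
```

{"name": "move_arm", "arguments": {
  "deltas": [
    [0,0,0,0.14,35],
    [0,0,0,0.28,35],
    [0,0,0,0.42,35],
    [0,0,0,0.56,35],
    [0,0,0,0.7,35],
    [0,0,0,0.84,35],
    [0,0,0,0.95,35],
    [0,0,0,1,35]
  ]
}}

```text
t: 7.07
tcp_pos: [0.5916, -0.0719, 0.1101]
tool_rot: [0.57, 0.822, -0.0, -0.0]
force: [-1.4, 0.9, 0.1]
finger_gap: 0.462
```

```bash
python3 snap.py wrist:w5
```

```text
7.0667 [-3.0820e-01  6.6410e-01  1.6146e+00 -4.0000e-04  8.6380e-01 -6.6570e-01] [ 0.5916 -0.0719  0.1101] [ 5.700e-01  8.216e-01 -3.000e-04 -4.000e-04] [-1.36  0.94  0.06] [0.074 0.322 0.042] 0.462126446225915
```

View pics/w5.png

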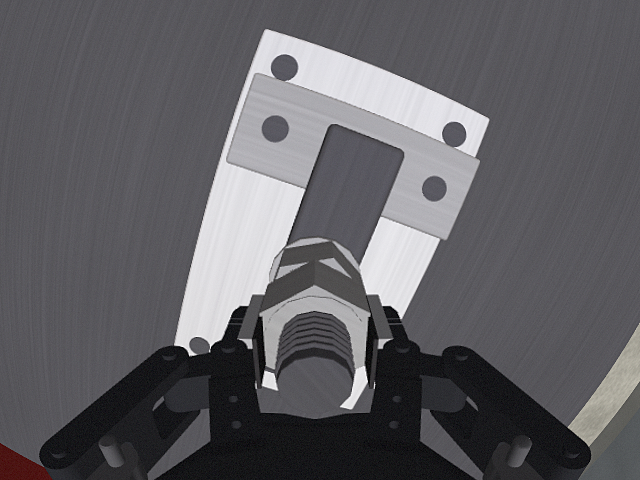

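The nut turns with the jaws, still held flush between the pads at (316,330). The resistance is +0.04 N m, so the sign is established.

{"name": "move_arm", "arguments": {
  "deltas": [
    [0,0,0,0.14,35],
    [0,0,0,0.28,35],
    [0,0,0,0.42,35],
    [0,0,0,0.56,35],
    [0,0,0.001,0.7,35],
    [0,0,0.001,0.84,35],
    [0,0,0.001,0.95,35],
    [0,0,0.001,1,35]
  ]
}}

```text
t: 7.78
tcp_pos: [0.5914, -0.072, 0.1097]
tool_rot: [0.756, 0.655, -0.001, -0.0]
force: [-1.7, 0.3, 1.2]
finger_gap: 0.457
```

{"name": "move_arm", "arguments": {
  "deltas": [
    [0,0,0,0.14,35],
    [0,0,0,0.28,35],
    [0,0,0,0.42,35],
    [0,0,0,0.56,35],
    [0,0,0.001,0.7,35],
    [0,0,0.001,0.8,35],
    [0,0,0.001,0.9,35],
    [0,0,0.001,0.9,35]
  ]
}}

```text
t: 8.45
tcp_pos: [0.5913, -0.0719, 0.1093]
tool_rot: [0.882, 0.47, -0.001, -0.0]
force: [-3.5, -0.6, 1.9]
finger_gap: 0.464
```

```bash
python3 snap.py
```

```text
8.45 [-3.0820e-01  6.6520e-01  1.6153e+00 -5.0000e-04  8.6280e-01  2.8330e-01] [ 0.5913 -0.0719  0.1093] [ 8.824e-01  4.705e-01 -8.000e-04 -5.000e-04] [-3.49 -0.61  1.9 ] [-0.045  0.543  0.027] 0.4637281611908812
```

{"name": "move_arm", "arguments": {
  "deltas": [
    [0,0,0,0.06,35],
    [0,0,0,0.12,35],
    [0,0,0,0.18,35],
    [0,0,0,0.24,35],
    [0,0,0,0.24,35],
    [0,0,0,0.24,35],
    [0,0,0,0.24,35],
    [0,0,0,0.24,35]
  ]
}}

```text
t: 9.12
tcp_pos: [0.5913, -0.0718, 0.1093]
tool_rot: [0.909, 0.417, -0.001, -0.001]
force: [-4.3, 0.4, -0.0]
finger_gap: 0.46
```

```bash
python3 snap.py
```

```text
9.1167 [-3.0820e-01  6.6540e-01  1.6153e+00 -5.0000e-04  8.6280e-01  4.0280e-01] [ 0.5913 -0.0718  0.1093] [ 9.089e-01  4.169e-01 -8.000e-04 -5.000e-04] [-4.34  0.37 -0.03] [-0.049  0.762 -0.019] 0.4597901856570319
```

{"name": "move_arm", "arguments": {
  "deltas": [
    [0,0,0,0.03,35],
    [0,0,0,0.06,35],
    [0,0,0,0.09,35],
    [0,0,0,0.12,35],
    [0,0,0,0.15,35],
    [0,0,0,0.18,35],
    [0,0,0,0.21,35],
    [0,0,0,0.24,35]
  ]
}}

```text
t: 9.78
tcp_pos: [0.5912, -0.0718, 0.1092]
tool_rot: [0.933, 0.361, -0.001, -0.0]
force: [-4.5, -0.6, -0.0]
finger_gap: 0.455
```

```bash
python3 snap.py
```

```text
9.7833 [-3.0810e-01  6.6550e-01  1.6153e+00 -5.0000e-04  8.6270e-01  5.2460e-01] [ 0.5912 -0.0718  0.1092] [ 9.326e-01  3.608e-01 -9.000e-04 -5.000e-04] [-4.46 -0.59 -0.02] [-0.026  0.896  0.082] 0.45501722636824765
```

{"name": "move_arm", "arguments": {
  "deltas": [
    [0,0,0,0.03,35],
    [0,0,0,0.06,35],
    [0,0,0,0.09,35],
    [0,0,0,0.12,35],
    [0,0,0,0.15,35],
    [0,0,0,0.18,35],
    [0,0,0,0.21,35],
    [0,0,0,0.24,35]
  ]
}}

```text
t: 10.45
tcp_pos: [0.5912, -0.0718, 0.1091]
tool_rot: [0.953, 0.304, -0.001, -0.0]
force: [-5.0, -0.8, -0.0]
finger_gap: 0.453
```

```bash
python3 snap.py
```

```text
10.45 [-3.0810e-01  6.6560e-01  1.6154e+00 -5.0000e-04  8.6260e-01  6.4460e-01] [ 0.5912 -0.0718  0.1091] [ 9.526e-01  3.043e-01 -9.000e-04 -4.000e-04] [-5.04 -0.81 -0.02] [-0.022  0.829  0.032] 0.45325129418085197
```

{"name": "move_arm", "arguments": {
  "deltas": [
    [0,0,0,0.03,35],
    [0,0,0,0.06,35],
    [0,0,0,0.09,35],
    [0,0,0,0.12,35],
    [0,0,0,0.15,35],
    [0,0,0,0.18,35],
    [0,0,0,0.21,35],
    [0,0,0,0.24,35]
  ]
}}

```text
t: 11.12
tcp_pos: [0.5912, -0.0718, 0.109]
tool_rot: [0.969, 0.247, -0.001, -0.0]
force: [-5.1, -0.0, -1.5]
finger_gap: 0.46
```

```bash
python3 snap.py
```

```text
11.1167 [-3.0810e-01  6.6570e-01  1.6155e+00 -4.0000e-04  8.6260e-01  7.6480e-01] [ 0.5912 -0.0718  0.109 ] [ 9.691e-01  2.465e-01 -1.000e-03 -5.000e-04] [-5.1  -0.   -1.45] [-0.049  0.859  0.035] 0.45954645050656606
```

{"name": "move_arm", "arguments": {
  "deltas": [
    [0,0,0.001,0.03,35],
    [-0.001,0,0.001,0.06,35],
    [-0.001,-0.001,0.001,0.09,35],
    [-0.002,-0.001,0.001,0.12,35],
    [-0.002,-0.001,0.002,0.15,35],
    [-0.002,-0.001,0.002,0.18,35],
    [-0.002,-0.001,0.002,0.21,35],
    [-0.002,-0.001,0.002,0.24,35]
  ]
}}

```text
t: 11.78
tcp_pos: [0.5911, -0.0717, 0.1088]
tool_rot: [0.982, 0.188, -0.0, -0.0]
force: [-5.3, 2.5, 2.2]
finger_gap: 0.459
```

```bash
python3 snap.py
```

```text
11.7833 [-3.0840e-01  6.6530e-01  1.6173e+00  3.0000e-04  8.5920e-01  8.8490e-01] [ 0.5911 -0.0717  0.1088] [ 9.823e-01  1.876e-01 -0.000e+00 -1.000e-04] [-5.28  2.52  2.15] [0.24  0.827 0.035] 0.45881584986407764
```

{"name": "move_arm", "arguments": {
  "deltas": [
    [0,0,0,0.03,35],
    [0,0,0,0.06,35],
    [0,0,0,0.09,35],
    [0,0,0,0.12,35],
    [0,0,0,0.15,35],
    [0,0,0,0.18,35],
    [0,0,0,0.21,35],
    [0,0,0,0.24,35]
  ]
}}

```text
t: 12.45
tcp_pos: [0.5911, -0.0717, 0.1088]
tool_rot: [0.992, 0.128, -0.0, -0.0]
force: [-4.5, 2.1, 1.4]
finger_gap: 0.459
```

```bash
python3 snap.py
```

```text
12.45 [-3.0840e-01  6.6550e-01  1.6173e+00  4.0000e-04  8.5910e-01  1.0049e+00] [ 0.5911 -0.0717  0.1088] [ 9.917e-01  1.283e-01 -0.000e+00 -2.000e-04] [-4.53  2.07  1.37] [0.281 0.758 0.047] 0.4593354058105033
```

{"name": "move_arm", "arguments": {
  "deltas": [
    [0,0,0,0.03,35],
    [0,0,0,0.06,35],
    [0,0,0,0.09,35],
    [0,0,0,0.12,35],
    [0,0,0,0.15,35],
    [0,0,0,0.18,35],
    [0,0,0,0.21,35],
    [0,0,0,0.24,35]
  ]
}}

```text
t: 13.12
tcp_pos: [0.5911, -0.0717, 0.1087]
tool_rot: [0.998, 0.069, -0.0, -0.0]
force: [-5.4, 2.5, 2.2]
finger_gap: 0.459
```

```bash
python3 snap.py
```

```text
13.1167 [-3.0830e-01  6.6560e-01  1.6173e+00  5.0000e-04  8.5900e-01  1.1249e+00] [ 0.5911 -0.0717  0.1087] [ 9.976e-01  6.860e-02 -1.000e-04 -2.000e-04] [-5.44  2.48  2.21] [0.343 0.749 0.031] 0.4588893738213802
```

{"name": "move_arm", "arguments": {
  "deltas": [
    [0,0,0,0.03,35],
    [0,0,0,0.06,35],
    [0,0,0,0.09,35],
    [0,0,0,0.12,35],
    [0,0,0,0.15,35],
    [0,0,0,0.18,35],
    [0,0,0,0.21,35],
    [0,0,0,0.24,35]
  ]
}}

```text
t: 13.78
tcp_pos: [0.5911, -0.0716, 0.1086]
tool_rot: [1.0, 0.009, -0.0, -0.0]
force: [-4.4, 2.8, 1.1]
finger_gap: 0.457
```

```bash
python3 snap.py
```

```text
13.7833 [-3.0830e-01  6.6580e-01  1.6174e+00  6.0000e-04  8.5890e-01  1.2449e+00] [ 0.5911 -0.0716  0.1086] [ 1.0e+00  8.6e-03 -1.0e-04 -3.0e-04] [-4.36  2.79  1.1 ] [ 0.416  0.766 -0.033] 0.45736556029334663
```

{"name": "move_arm", "arguments": {
  "deltas": [
    [0,0,0,0.03,35],
    [0,0,0,0.06,35],
    [0,0,0,0.09,35],
    [0,0,0,0.12,35],
    [0,0,0,0.15,35],
    [0,0,0,0.18,35],
    [0,0,0,0.21,35],
    [0,0,0,0.24,35]
  ]
}}

```text
t: 14.45
tcp_pos: [0.591, -0.0716, 0.1085]
tool_rot: [0.999, -0.051, -0.0, -0.0]
force: [-4.5, 3.5, 0.2]
finger_gap: 0.459
```

```bash
python3 snap.py
```

```text
14.45 [-3.0830e-01  6.6580e-01  1.6175e+00  6.0000e-04  8.5870e-01  1.3647e+00] [ 0.591  -0.0716  0.1085] [ 9.987e-01 -5.120e-02 -2.000e-04 -3.000e-04] [-4.49  3.51  0.19] [0.483 0.713 0.22 ] 0.45911507961351433
```

{"name": "move_arm", "arguments": {
  "deltas": [
    [0,0,0,0.03,35],
    [0,0,0,0.06,35],
    [0,0,0,0.09,35],
    [0,0,0,0.12,35],
    [0,0,0,0.15,35],
    [0,0,0,0.18,35],
    [0,0,0,0.21,35],
    [0,0,0,0.24,35]
  ]
}}

```text
t: 15.12
tcp_pos: [0.5911, -0.0716, 0.1085]
tool_rot: [0.994, -0.11, -0.0, 0.0]
force: [-3.6, 3.6, 0.0]
finger_gap: 0.464
```

```bash
python3 snap.py
```

```text
15.1167 [-3.0800e-01  6.6590e-01  1.6174e+00 -2.0000e-04  8.5870e-01  1.4831e+00] [ 0.5911 -0.0716  0.1085] [ 9.940e-01 -1.098e-01 -2.000e-04  1.000e-04] [-3.61  3.62  0.04] [0.538 0.692 0.571] 0.4638978360312551
```

Torque has risen to 0.57 N m, so the washer has met the lower nut. A small final step is left.

{"name": "move_arm", "arguments": {
  "deltas": [
    [0,0,0,0.01,35],
    [0,0,0,0.02,35],
    [0,0,0,0.03,35],
    [0,0,0,0.04,35],
    [0,0,0,0.05,35],
    [0,0,0,0.05,35],
    [0,0,0,0.06,35],
    [0,0,0,0.06,35]
  ]
}}

```text
t: 15.78
tcp_pos: [0.5911, -0.0715, 0.1085]
tool_rot: [0.992, -0.124, -0.0, 0.0]
force: [-3.8, 3.6, -0.2]
finger_gap: 0.464
```

```bash
python3 snap.py
```

```text
15.7833 [-3.0780e-01  6.6580e-01  1.6174e+00 -3.0000e-04  8.5870e-01  1.5123e+00] [ 0.5911 -0.0715  0.1085] [ 9.923e-01 -1.243e-01 -2.000e-04  1.000e-04] [-3.79  3.56 -0.2 ] [0.533 0.592 0.654] 0.463810794306163
```

{"name": "move_arm", "arguments": {
  "deltas": [
    [0,0,0,0.06,48],
    [0,0,0,0.06,55],
    [0,0,0,0.06,62],
    [0,0,0,0.06,68],
    [0,0,0,0.06,70],
    [0,0,0,0.06,70],
    [0,0,0,0.06,70],
    [0,0,0,0.06,70]
  ]
}}

```text
t: 16.45
tcp_pos: [0.5914, -0.0722, 0.1088]
tool_rot: [0.99, -0.14, 0.0, 0.0]
force: [0.7, 0.5, 0.4]
finger_gap: 0.697
```

```bash
python3 snap.py wrist:w6
```

```text
16.45 [-0.3088  0.6654  1.6169 -0.      0.8585  1.5434] [ 0.5914 -0.0722  0.1088] [ 9.901e-01 -1.402e-01  4.000e-04  1.000e-04] [0.67 0.47 0.42] [-0.014 -0.068  0.018] 0.6969379729421487
```

View pics/w6.png

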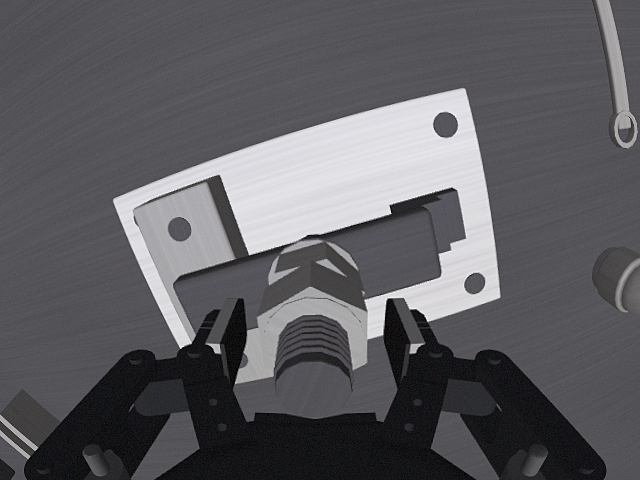

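The jaws are clear on both sides of the nut at (315,330). I'll lift straight up and check.

{"name": "move_arm", "arguments": {
  "deltas": [
    [0,0,-0.02,0,75],
    [0,0,-0.06,0,85],
    [0,0,-0.12,0,100],
    [0,0,-0.18,0,100],
    [0,0,-0.24,0,100],
    [0,0,-0.28,0,100],
    [0,0,-0.3,0,100],
    [0,0,-0.3,0,100]
  ]
}}

```text
t: 17.17
tcp_pos: [0.5924, -0.0722, 0.2313]
tool_rot: [0.99, -0.14, 0.003, 0.0]
force: [0.9, -0.1, -0.4]
finger_gap: 1.001
```

```bash
python3 snap.py wrist:w7 scene:sc7; python3 - <<'E'
from h import *
p,d,c=load('w7')
u,v=proj(c,np.array([.5915,-.0715,.11]),True).astype(int); print(u,v)
a=p[v-60:v+60,u-80:u+80]; cv2.imwrite('pics/c7.png',cv2.resize(a[:,:,::-1],(800,600),interpolation=cv2.INTER_CUBIC))
p1,d1,c1=load('w1')
def X(d,c,u,v):
    o,r=ray(c,u,v,True); return o+r*d[v,u]/(r@c['pose'][:3,2])
# nut top heights: sample points in annulus
for nm,dd,cc in(('w1',d1,c1),('w2',)+load('w2')[1:],('w7',d,c)):
    pts=[]
    for vv in range(480):
        pass
    zs=[];st=[]
    for vv in range(190,330):
        for uu in range(270,360):
            if dd[vv,uu]>0:
                q=X(dd,cc,uu,vv); r=np.hypot(q[0]-.5915,q[1]+.0715)
                if r<.011 and q[2]>.135: st.append(q[2])
                if .0155<r<.019 and q[2]>.11: zs.append(q[2])
    print(nm,np.median(zs),np.median(st),len(zs),len(st), 'stud-nut',np.median(st)-np.median(zs))
E
```

```text
17.1667 [-0.3084  0.5     1.5211  0.      1.1153  1.5434] [ 0.5924 -0.0722  0.2313] [ 9.901e-01 -1.401e-01  2.500e-03  4.000e-04] [ 0.86 -0.05 -0.36] [ 0.024 -0.008 -0.013] 1.0010981331088669
313 237
w1 0.12477997382035114 0.1499696552040869 521 881 stud-nut 0.025189681383735757
w2 0.12478397915210211 0.14998593792497925 730 1301 stud-nut 0.025201958772877134
w7 0.1217464186901004 0.15018467216282463 534 944 stud-nut 0.02843825347272423
```

View pics/c7.png

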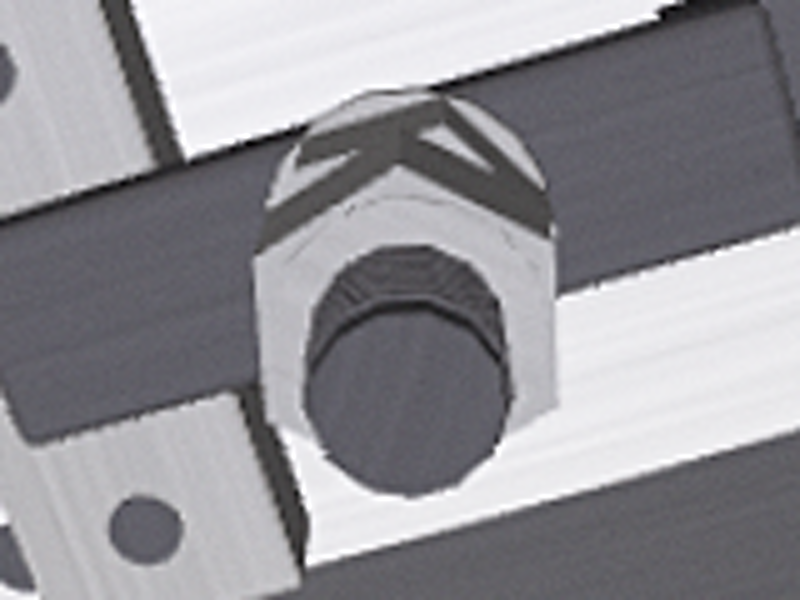

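View pics/sc7.png

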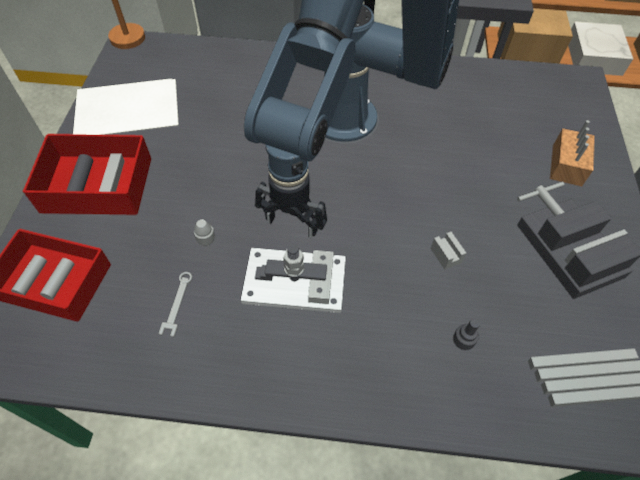

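```bash
python3 - <<'E'
from h import *
R=.041/np.sqrt(3)
def hexp(z,a):
    k=a+np.pi/6+np.arange(6)*np.pi/3
    return np.stack([.5915+R*np.cos(k),-.0715+R*np.sin(k),z+0*k],1)
out=[]
for nm,ang in(('w2',0.263),('w7',0.263-4.18)):
    p,d,c=load(nm)
    c=dict(c);P=c['pose'].copy();c['pose']=P
    # per-pixel world position
    f=240/np.tan(np.radians(float(c['vfov']))/2)
    V,U=np.mgrid[150:350,230:400].astype(float)
    x=U-c['cx'];y=V-c['cy'];r=np.hypot(x,y);th=r/f
    D=np.stack([x/r*np.sin(th),y/r*np.sin(th),np.cos(th)],-1)
    X=(D/D[...,2:]*d[150:350,230:400][...,None])@P[:3,:3].T+P[:3,3]
    rr=np.hypot(X[...,0]-.5915,X[...,1]+.0715)
    m=(rr<.025)&(X[...,2]>.06)&(X[...,2]<.135)
    h,e=np.histogram(X[...,2][m],np.arange(.062,.13,.001)); print(nm,[(round(a*1e3),b) for a,b in zip(e,h) if b>25])
    # vertical faces of lower nut: z .07-.089 ; angle of points -> fit face normals
    for lo,hi,t in((.071,.089,'lower'),(.103,.117,'upper')):
        q=X[(rr<.026)&(rr>.019)&(X[...,2]>lo)&(X[...,2]<hi)]
        v=q[:,:2]-[.5915,-.0715]
        from scipy.optimize import minimize_scalar
        def cost(a):
            n=np.array([[np.cos(a+k*np.pi/3),np.sin(a+k*np.pi/3)] for k in range(6)])
            return np.mean(np.minimum(np.abs((v@n.T).max(1)-.0205),.003))
        g=np.linspace(0,np.pi/3,210);cs=[cost(a) for a in g];i=int(np.argmin(cs))
        print(t,len(q),'yaw mod 60:',g[i],cs[i],'pred',ang%(np.pi/3))
    top=X[...,2][(rr>.0155)&(rr<.0195)&(X[...,2]>.115)&(X[...,2]<.13)]; print('top',np.percentile(top,[5,25,50,75,95]))
    lt=X[...,2][(rr>.019)&(rr<.0235)&(X[...,2]>.0895)&(X[...,2]<.0935)]; print('lowtop',len(lt),np.median(lt) if len(lt) else 0)
E
```

```text
w2 [(63, np.int64(45)), (64, np.int64(50)), (66, np.int64(40)), (67, np.int64(139)), (68, np.int64(97)), (69, np.int64(33)), (91, np.int64(73)), (92, np.int64(82)), (100, np.int64(30)), (104, np.int64(28)), (106, np.int64(29)), (107, np.int64(30)), (109, np.int64(28)), (110, np.int64(29)), (112, np.int64(32)), (114, np.int64(28)), (115, np.int64(37)), (117, np.int64(35)), (118, np.int64(32)), (119, np.int64(32)), (121, np.int64(37)), (122, np.int64(48)), (123, np.int64(414)), (124, np.int64(958)), (125, np.int64(465)), (127, np.int64(35)), (128, np.int64(44))]
lower 363 yaw mod 60: 0.005010514599026783 0.0006146950456689332 pred 0.263
upper 378 yaw mod 60: 0.25553624455036594 0.0005660943269750948 pred 0.263
top [0.12368925 0.12428677 0.12475305 0.12519966 0.12579966]
lowtop 189 0.09195276972083691
w7 [(63, np.int64(36)), (64, np.int64(39)), (67, np.int64(76)), (68, np.int64(105)), (69, np.int64(28)), (91, np.int64(30)), (92, np.int64(35)), (119, np.int64(41)), (120, np.int64(298)), (121, np.int64(669)), (122, np.int64(305)), (123, np.int64(43)), (124, np.int64(30)), (128, np.int64(27))]
lower 215 yaw mod 60: 0.010021029198053566 0.0004517274139619254 pred 0.2717902047863907
upper 257 yaw mod 60: 0.300630875941607 0.00046941768853960047 pred 0.2717902047863907
top [0.12049171 0.12124095 0.12170228 0.12212017 0.12279419]
lowtop 91 0.09194421627925264
```

```bash
python3 - <<'E'
from station import manip
print(manip.sign_off()); print(manip.sense()['t'])
E
```

```text
the job is handed in; nothing more can be done
None
the job is handed in; nothing more can be done
```

The upper nut is down on the lower nut and tightened to 0.654 N m, and I've handed the job in at about 17.3 s. I gripped it above the lower nut and turned it about 4.18 rad clockwise in one grip, with no regrip. Then I opened the jaws and lifted clear.

What the last checks showed:
- **Torque:** it ran at about 0.04 N m while free. It then rose through 0.22 and 0.57 to 0.654 N m, as expected once the washer meets the lower nut.
- **Step size near contact:** I had queued several small turns together and took one after the 0.22 reading without stopping to check. It ended at 0.57 N m, below target.
- **Lower nut:** its yaw read 0.005 rad before and 0.010 rad after, which is the same within measuring error.
- **Bystanders:** in the last scene picture they stand where they were. The jaws are clear and nothing is being touched.
- **Upper nut height (disagrees):** wrist depth put its top 29.75 mm above the lower nut's top, where 29 mm was expected. The reading before turning was also about 0.6 mm higher than the turn angle implies, so I took this as camera bias. The downward travel by depth, 3.05–3.24 mm, roughly matches the 3.3 mm expected from the turn.
- **Upper nut angle (disagrees slightly):** its measured yaw fell about 0.03 rad short of the wrist's turn. I put that down to play in the grip or fit noise.

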